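Gauge the new shoe-tree rod

TASK

Gauge the middle-thick one of the three wooden rods standing on the rubber mat: push it, held upright, down through the widest hole of the steel gauge plate nearly to the desk, then draw it out, step down to the next smaller hole and push it through that one. Keep hold of it until its foot is all but on the desk, then let go and leave it standing upright on the desk in that middle hole.

Things in the scene. Friction and masses are not known exactly. Their poses are not given: they have to be found in the camera images.
- rod: The rod to gauge: a plain round beech rod, 24 mm thick and 120 mm long, about 40 g, standing loose and upright on a black rubber mat 3 mm thick (140 x 300 mm). Origin: centre of its foot (lower end); z runs up along the rod. Two other beech rods of the same length, one 16 mm and one 40 mm thick, stand on the same mat in any order, about 100 mm apart centre to centre; a small tin 18 mm high lies among them.
- wide_hole (a point): Centre of the widest hole (50 mm across) of the gauge plate, at the plate's upper face, 45 mm above the desk. The gauge is a steel plate 220 x 85 mm, 10 mm thick, fixed on a foot at each end, so that its underside is 35 mm above the bare desk and the holes are open down to the desk. Three holes in one row along its length: 50 mm, 36 mm, 16 mm. The plate may be turned any way round. The point's x axis runs along the row from the wide hole towards the smaller ones, z is up.
- middle_hole (a point): Centre of the middle hole (36 mm across), at the plate's upper face, 45 mm above the desk; 65 mm from the centre of the widest hole. The smallest hole (16 mm), which the rod cannot pass, lies 50 mm farther along the same row.
Not all that is in view belongs to the job. What is shaped like the part that bears wide_hole but orange is not meant.

How it is judged:
By the outcome, as a careful person would: the job done as asked, in the order asked, and still so for the second after the job is handed in, with the robot touching nothing.
It also fails if it takes over 43 s, if anything falls off the work surface, if the arm or the gripper's body presses on something with over 40 N, if the wrist force passes 120 N, or if a joint passes its speed limit or range.

ROBOT

A 7-joint arm with a two-finger parallel gripper is mounted at the origin on the work surface. World frame = base frame: x ahead of the robot, y to its left, z up, the work surface at z = 0. Lengths are in m, angles in rad, forces in N, time in s.
With the tool pointing down it reaches from about 0.425 to 0.925 m from the base axis. Payload 6.8 kg.
Tool frame: the origin (TCP) lies at the very end of the fingers, on their centre line; the grasp point (between the pads) lies 19 mm behind it; z points along the fingers, x is the direction in which the jaws open and shut, and the axes are right-handed (so a half turn about z gives the same grasp; the last joint's range is limited). The gripper opens to 85 mm and grips with 20 to 120 N. Pads are 22 mm wide; open, the fingers measure 114 mm over their backs; the gripper's body (76 mm by 85 mm) begins 54 mm behind the grasp point. The pads swing forward as they close: fully open they stand 13 mm farther back than shut.
Start: joints at [1.014, 0.477, 0.022, 1.555, -0.011, 1.109, -0.083], TCP at [0.293, -0.608, 0.231] pointing down, gripper open.
Joint ranges: [-2.96, 2.96], [-0.34, 2.1], [-1.41, 1.46], [0.24, 2.44], [-1.37, 4.51], [0.17, 1.92], [-2.96, 2.96]. Speed limits (rad/s): [2.39, 2.39, 3.14, 3.14, 3.14, 3.14, 3.14].

INTERFACE

Orientations are given as a unit quaternion [w, x, y, z].
In Python, from workcell import status, cams, order gives the robot as it stands.
- The arm moves only by the tool servo_tool, never from a script. Its argument "motion" is a list of rows, each an object with "linear": the shift along the tool's x, y, z scaled (see below), a list of three; "turn": the turn, a rotation vector about the tool's x, y, z scaled (see below), a list of three; "claw": the gripper's target within -1 to 1 (shut at 1, half-way at 0, fully open at -1). A call has 1 to 5 rows; each row shifts and turns the commanded pose from where the row before left it, along the tool's axes as they then stand; what a row does not reach is not made up. The controller multiplies each number of a shift by 0.04 m and each number of a turn by 5 degrees. A row lasts 1/8 s, in which the tool goes at most 62.5 mm and 10.7 degrees, less where a joint would pass 70% of its speed; a pose out of reach is approached as far as the arm can. A call with a number of a shift or a turn outside -1 to 1 is refused whole. A call with a gripper value outside its range is refused whole. The fingers move at their own pace and stop on an object; "grip_force" is the grip in N (left out, the last holds). Time passes only in rows, so rows that do not move let the fingers close. It gives the time, the measured TCP pose, the force and the opening at its end, in the units of the state.
- status.state(): the state, without advancing time (a new reading comes with each control period).
- cams.snapshot(name): name is "side" or "top" or "wrist"; returns a dict with "pixels" (400x640x3 uint8, red, green, blue), "fx", "fy", "cx", "cy" (pixels), "k1" (the pictures are not rectified: a ray, as slopes to the right and down, at radius r is drawn at 1 + k1 r^2 times it, then the intrinsics apply), "rvec" (rotation vector, rad) and "tvec" (3), from world to camera coordinates, as OpenCV has them; the wrist camera has in their place "hand_eye" (4x4, takes a point from camera to tool coordinates, whose origin is the TCP and whose axes are the tool frame's). Camera axes: x right, y down, z forward; pixel columns grow to the right and rows downward; lengths in m; the calibration is good to about 2 mm. A picture is of the moment at which its call begins: read the wrist's pose just before it. There is no depth.
- order.close_job(): hands the job in, once; it reports no verdict.
Trained networks look in a picture, given as the dict that the camera call returned (one of the last four; its "shot" number tells which), for a name from the list of things; names that differ only in an ending like _2 or _b are one class to them, and where a whole thing is asked for, a point or a joint stands for the part that bears it (a point fixed in the world has none). Each returns a list of dicts, best first, with "p" (0 to 1); they miss things now and then, are a little off and sometimes report something else, mostly with a low value. They report only what shows in the picture. A call takes as long as a camera call. They do not tell look-alikes from the thing itself.
- cams.boxes_of(picture, target): "location" ([x, y, z] in m, in the coordinates of the camera as it stood for that picture, good to about 4 mm: the middle of the surface that is visible of it).
The state is a dict: "time_s": time; "joints": joint angles; "qd": joint speeds; "tau": joint torques, N m; "ee_pos": TCP position; "ee_rot": TCP orientation; "force": force on the tool from outside, world axes, zero at the start; "wrist_torque": the same for the moment, N m; "grip_width": opening from 0.0 (shut) to 1.0 (fully open).
Only numpy, scipy, OpenCV 4.12 (cv2) and the standard library are available. Lean on these libraries where they do the work, as an engineer would, in place of code of your own. Each camera call takes 0.05 s, during which the arm holds its last target. There are 200 camera calls.

## Working session

There is one attempt and no reset: what is moved stays moved. The work goes in short steps, Python scripts to look and compute and a tool call to move; the robot and the scene stay as the last step left them, time stands still between calls to the robot, and variables do not carry over. Pictures are saved under pics/ and viewed, about 8 in all and at most 12, crops included, and the job is handed in when it is done.

Besides the shell and the picture viewer there is one more tool, called after "Request:" by a JSON object that holds its "op" and its "data". servo_tool: Moves the arm, as the interface text tells. Shifts and turns lie within -1 to 1; 1 stands for 0.04 m of shift or 5 degrees of turn. Its arguments: {"type":"object","properties":{"motion":{"type":"array","items":{"type":"object","properties":{"linear":{"type":"array","items":{"type":"number","minimum":-1,"maximum":1}},"turn":{"type":"array","items":{"type":"number","minimum":-1,"maximum":1}},"claw":{"type":"number"}}}},"grip_force":{"type":"number"}},"required":["motion"]}

```bash
mkdir -p pics
cat > h.py <<'E'
import numpy as np, cv2, json
from scipy.spatial.transform import Rotation as R
from workcell import status, cams, order
def ext(p, st=None):
    """R,t world->cam"""
    if 'hand_eye' in p:
        q=st['ee_rot']; T=np.eye(4); T[:3,:3]=R.from_quat([q[1],q[2],q[3],q[0]]).as_matrix(); T[:3,3]=st['ee_pos']
        W=np.linalg.inv(T@np.array(p['hand_eye'])); return W[:3,:3],W[:3,3]
    return R.from_rotvec(np.ravel(p['rvec'])).as_matrix(), np.ravel(p['tvec'])
def KD(p): return np.array([[p['fx'],0,p['cx']],[0,p['fy'],p['cy']],[0,0,1.]]), np.array([p['k1'],0,0,0.])
def pix2plane(p,uv,z,st=None):
    Rm,t=ext(p,st);K,D=KD(p)
    n=cv2.undistortPoints(np.array(uv,float).reshape(-1,1,2),K,D).reshape(-1,2)
    d=np.c_[n,np.ones(len(n))]@Rm; c=-Rm.T@t
    return c+d*((z-c[2])/d[:,2])[:,None]
def proj(p,X,st=None):
    Rm,t=ext(p,st);K,D=KD(p)
    return cv2.projectPoints(np.array(X,float).reshape(-1,1,3),Rm,t,K,D)[0].reshape(-1,2)
def cam2w(p,x,st=None):
    Rm,t=ext(p,st); return Rm.T@(np.array(x)-t)
def save(p,n): cv2.imwrite('pics/'+n,p['pixels'][:,:,::-1])
E
python3 - <<'E'
from h import *
st=status.state(); print({k:np.round(v,3) for k,v in st.items()})
for c in ['top','side']:
    p=cams.snapshot(c); save(p,c+'0.png'); print(c,p['k1'],-ext(p)[0].T@ext(p)[1])
    for n in ['rod','wide_hole','middle_hole']:
        for d in cams.boxes_of(p,n): print(n,round(d['p'],2),cam2w(p,d['location']).round(3))
E
```

```text
{'time_s': np.float64(0.0), 'joints': array([ 1.014,  0.478,  0.022,  1.556, -0.012,  1.109, -0.083]), 'qd': array([ 0.001,  0.001, -0.   , -0.002,  0.   , -0.001,  0.   ]), 'tau': array([-0.0000e+00, -5.9644e+01,  1.6080e+00, -2.8120e+01,  1.2000e-02,
        9.0000e-03,  0.0000e+00]), 'ee_pos': array([ 0.293, -0.608,  0.23 ]), 'ee_rot': array([-0.   ,  0.847, -0.532, -0.001]), 'force': array([ 0.062,  0.621, -0.55 ]), 'wrist_torque': array([ 0.031,  0.031, -0.008]), 'grip_width': np.float64(1.003)}
top -0.0786502460239431 [ 0.37413359 -0.02730627  0.9551625 ]
rod 0.77 [ 0.534 -0.298  0.097]
wide_hole 0.72 [ 0.295 -0.202  0.047]
wide_hole 0.57 [0.54  0.101 0.044]
middle_hole 0.87 [0.542 0.103 0.047]
middle_hole 0.64 [ 0.3   -0.203  0.05 ]
side -0.12669577882422178 [0.21389216 0.71637512 0.6376489 ]
rod 0.73 [ 0.538 -0.295  0.07 ]
wide_hole 0.88 [ 0.315 -0.17   0.044]
wide_hole 0.56 [0.545 0.141 0.044]
middle_hole 0.79 [0.544 0.143 0.053]
middle_hole 0.72 [ 0.316 -0.168  0.042]
```

View pics/top0.png

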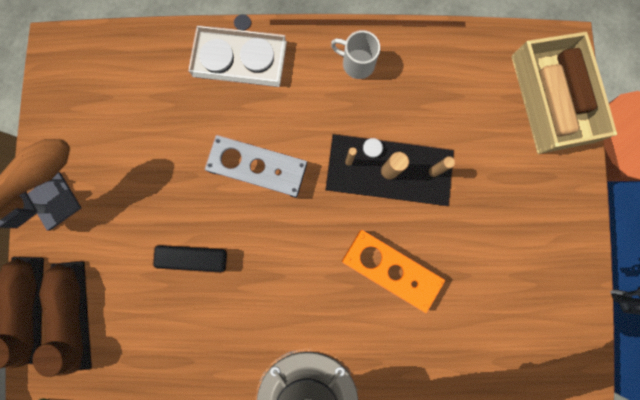

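View pics/side0.png

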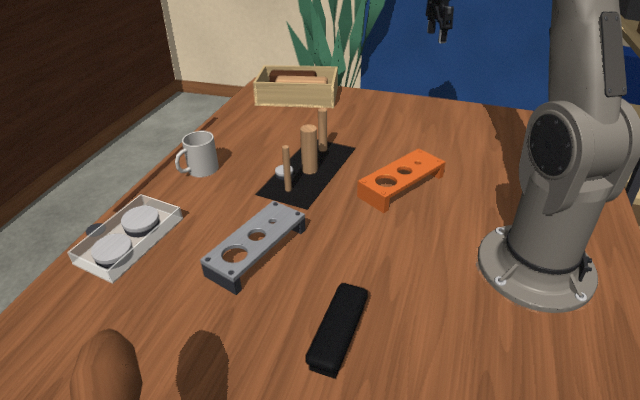

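The steel gauge is at top-view (255,166): wide hole (231,158), middle (257,165), small (278,172). The orange one is the decoy. The rods are at (350,156) thin, (397,166) thick and (443,168) medium. I'll refine these by overlaying models on the picture.

Run:
```python
from h import *
p=cams.snapshot('top'); im=p['pixels'][:,:,::-1]
h=pix2plane(p,[[231,158],[257,165],[278,172]],.045); print(h.round(4), np.linalg.norm(np.diff(h,axis=0),axis=1))
S=5; x0,y0,w,hh=200,130,120,70
c=cv2.resize(im[y0:y0+hh,x0:x0+w],None,fx=S,fy=S,interpolation=cv2.INTER_CUBIC)
x1=410; d=cv2.resize(im[y0:y0+hh,x1:x1+60],None,fx=S,fy=S,interpolation=cv2.INTER_CUBIC)
a=np.linspace(0,2*np.pi,60)
def ring(img,ctr,r,z,ox,col):
    uv=proj(p,np.c_[ctr[0]+r*np.cos(a),ctr[1]+r*np.sin(a),0*a+z]); cv2.polylines(img,[np.int32((uv-[ox,y0]+.5)*S)],True,col,1)
for q,r in zip(h,[.025,.018,.008]): ring(c,q,r,.045,x0,(0,255,0))
# rod estimate from foot/top
t=pix2plane(p,[[448,162]],.123)[0]; f=pix2plane(p,[[434,174]],.003)[0]; print('top',t,'foot',f)
s=cams.snapshot('side')
for rr in [(0.534,-.298)]:
    ring(d,rr,.012,.123,x1,(0,255,0)); ring(d,rr,.012,.003,x1,(0,0,255))
cv2.imwrite('pics/ov1.png',np.vstack([c,np.hstack([d,np.zeros_like(d)])])[:600])
```

```text
[[0.561  0.1771 0.045 ]
 [0.5445 0.1165 0.045 ]
 [0.5282 0.0679 0.045 ]] [0.06283547 0.05127867]
top [ 0.53739623 -0.29947626  0.123     ] foot [ 0.53134041 -0.30344096  0.003     ]
```

View pics/ov1.png

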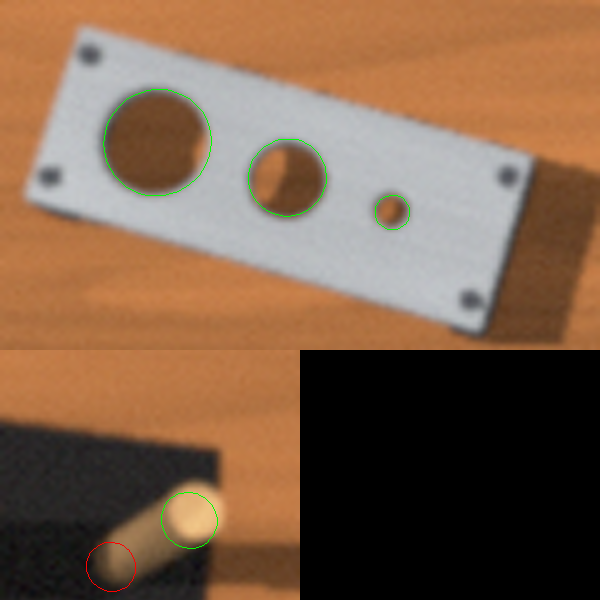

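Holes fit their rings (spacing about right). The rod is about (0.537, -0.301). Next I move above it for a wrist look.

Request:
{"op": "servo_tool", "data": {"grip_force": 40, "motion": [{"linear": [-0.47, -0.98, 0], "turn": [0, 0, 0], "claw": -1}, {"linear": [-0.47, -0.98, 0], "turn": [0, 0, 0], "claw": -1}, {"linear": [-0.47, -0.98, 0], "turn": [0, 0, 0], "claw": -1}, {"linear": [-0.47, -0.98, 0], "turn": [0, 0, 0], "claw": -1}, {"linear": [-0.47, -0.98, 0], "turn": [0, 0, 0], "claw": -1}]}}

```text
time_s: 1.12
ee_pos: [0.4295, -0.4373, 0.2315]
ee_rot: [0.0, 0.847, -0.532, 0.0]
force: [0.2, -0.4, -1.0]
grip_width: 1.007
```

Request:
{"op": "servo_tool", "data": {"motion": [{"linear": [-0.47, -0.98, 0], "turn": [0, 0, 0], "claw": -1}, {"linear": [-0.47, -0.98, 0], "turn": [0, 0, 0], "claw": -1}, {"linear": [-0.47, -0.98, 0], "turn": [0, 0, 0], "claw": -1}, {"linear": [-0.3, -0.6, 0], "turn": [0, 0, 0], "claw": -1}, {"linear": [0, 0, 0], "turn": [0, 0, 0], "claw": -1}]}}

```text
time_s: 1.75
ee_pos: [0.5284, -0.3127, 0.2314]
ee_rot: [-0.001, 0.848, -0.53, 0.0]
force: [-0.4, -0.6, -0.4]
grip_width: 1.005
```

```bash
cat > w.py <<'E'
from h import *
import sys
st=status.state(); p=cams.snapshot('wrist'); im=p['pixels'][:,:,::-1].copy()
a=np.linspace(0,2*np.pi,60)
rod=(float(sys.argv[2]),float(sys.argv[3]))
def ring(c,r,z,col):
    uv=proj(p,np.c_[c[0]+r*np.cos(a),c[1]+r*np.sin(a),0*a+z],st)
    if np.abs(uv).max()<5000: cv2.polylines(im,[np.int32(uv*16)],True,col,1,cv2.LINE_AA,4)
ring(rod,.012,.123,(0,255,0)); ring(rod,.012,.003,(0,0,255))
ring((.5615,.178),.025,.045,(0,255,0)); ring((.5445,.1160),.018,.045,(0,255,0))
cv2.imwrite('pics/'+sys.argv[1],im)
Rm=R.from_quat(np.roll(st['ee_rot'],-1)).as_matrix()
print(st['time_s'],np.round(st['ee_pos'],4),'tool x',Rm[:,0].round(3),'z',Rm[:,2].round(3),'grip',st['grip_width'],'F',np.round(st['force'],1))
print('cam',(-ext(p,st)[0].T@ext(p,st)[1]).round(3))
for n in ['rod']:
    for d in cams.boxes_of(p,n): print(n,round(d['p'],2),cam2w(p,d['location'],st).round(4))
E
python3 w.py w1.png 0.537 -0.301
```

```text
1.75 [ 0.5284 -0.3127  0.2314] tool x [ 0.438 -0.899 -0.001] z [ 0.001  0.001 -1.   ] grip 1.005125611176201 F [-0.4 -0.6 -0.4]
cam [ 0.604 -0.276  0.374]
rod 0.74 [ 0.547  -0.301   0.1259]
```

View pics/w1.png

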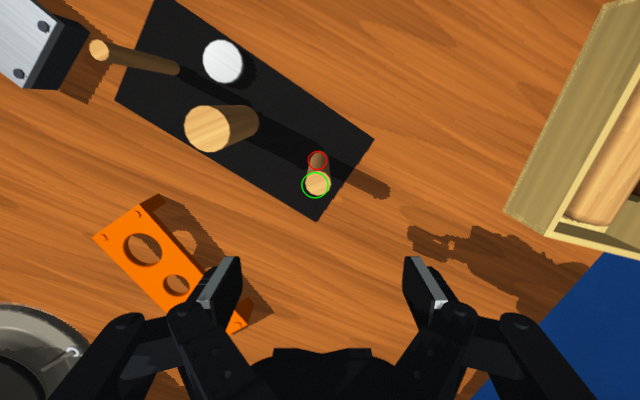

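The wrist view confirms the middle rod at pixels (317,183) top and (318,160) foot, so it is at about (0.539, -0.302). Next I align and descend.

Request:
{"op": "servo_tool", "data": {"motion": [{"linear": [-0.12, -0.36, 0.5], "turn": [0, 0, 0], "claw": -1}, {"linear": [0, 0, 0.7], "turn": [0, 0, 0], "claw": -1}, {"linear": [0, 0, 0], "turn": [0, 0, 0], "claw": -1}]}}

```text
time_s: 2.22
ee_pos: [0.5355, -0.304, 0.18]
ee_rot: [0.0, 0.847, -0.532, -0.003]
force: [-0.9, 0.1, -0.1]
grip_width: 1.002
```

```bash
python3 w.py w2.png 0.539 -0.302
```

```text
2.225 [ 0.5355 -0.304   0.18  ] tool x [ 0.433 -0.901 -0.005] z [-0.005  0.003 -1.   ] grip 1.0018802258119441 F [-0.9  0.1 -0.1]
cam [ 0.612 -0.268  0.322]
rod 0.7 [ 0.5507 -0.3024  0.1229]
```

View pics/w2.png

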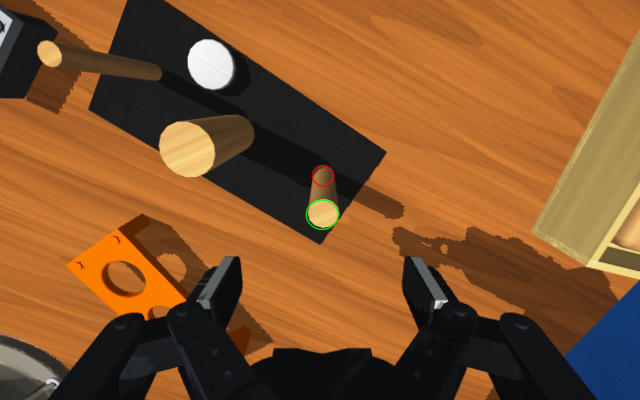

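The overlay matches the rod. Descending.

Request:
{"op": "servo_tool", "data": {"motion": [{"linear": [0, -0.08, 0.6], "turn": [0, 0, 0], "claw": -1}, {"linear": [0, 0, 0.6], "turn": [0, 0, 0], "claw": -1}, {"linear": [0, 0, 0.6], "turn": [0, 0, 0], "claw": -1}, {"linear": [0, 0, 0.6], "turn": [0, 0, 0], "claw": -1}, {"linear": [0, 0, 0], "turn": [0, 0, 0], "claw": -1}]}}

```text
time_s: 2.95
ee_pos: [0.5397, -0.3034, 0.0866]
ee_rot: [0.0, 0.847, -0.532, -0.001]
force: [0.1, -1.1, -0.5]
grip_width: 0.999
```

Request:
{"op": "servo_tool", "data": {"motion": [{"linear": [0, 0, 0], "turn": [0, 0, 0], "claw": -1}]}}

```text
time_s: 3.08
ee_pos: [0.5413, -0.304, 0.0888]
ee_rot: [-0.0, 0.847, -0.532, 0.001]
force: [-0.0, 0.2, 0.3]
grip_width: 1.0
```

Request:
{"op": "servo_tool", "data": {"motion": [{"linear": [-0.04, 0, 0.35], "turn": [0, 0, 0], "claw": -1}, {"linear": [0, 0, 0.34], "turn": [0, 0, 0], "claw": -1}, {"linear": [0, 0, 0], "turn": [0, 0, 0], "claw": -1}, {"linear": [0, 0, 0], "turn": [0, 0, 0], "claw": -1}]}}

```text
time_s: 3.58
ee_pos: [0.5397, -0.302, 0.0596]
ee_rot: [-0.0, 0.847, -0.532, -0.0]
force: [0.0, -0.3, 0.2]
grip_width: 1.001
```

Request:
{"op": "servo_tool", "data": {"grip_force": 40, "motion": [{"linear": [0, 0, 0], "turn": [0, 0, 0], "claw": 1}, {"linear": [0, 0, 0], "turn": [0, 0, 0], "claw": 1}, {"linear": [0, 0, 0], "turn": [0, 0, 0], "claw": 1}, {"linear": [0, 0, 0], "turn": [0, 0, 0], "claw": 1}, {"linear": [0, 0, 0], "turn": [0, 0, 0], "claw": 1}]}}

```text
time_s: 4.2
ee_pos: [0.5398, -0.302, 0.0599]
ee_rot: [-0.0, 0.847, -0.532, 0.0]
force: [-0.8, 1.0, 2.1]
grip_width: 0.271
```

Request:
{"op": "servo_tool", "data": {"motion": [{"linear": [0, 0, 0], "turn": [0, 0, 0], "claw": 1}, {"linear": [0, 0, 0], "turn": [0, 0, 0], "claw": 1}]}}

```text
time_s: 4.45
ee_pos: [0.5398, -0.302, 0.0599]
ee_rot: [-0.0, 0.847, -0.532, 0.0]
force: [0.2, -0.5, 4.0]
grip_width: 0.27
```

Gripped (0.27 × 85 ≈ 23 mm). Lifting clear of the other rods.

Request:
{"op": "servo_tool", "data": {"motion": [{"linear": [0, 0, -0.4], "turn": [0, 0, 0], "claw": 1}, {"linear": [0, 0, -0.8], "turn": [0, 0, 0], "claw": 1}, {"linear": [0, 0, -0.9], "turn": [0, 0, 0], "claw": 1}, {"linear": [0, 0, -0.9], "turn": [0, 0, 0], "claw": 1}, {"linear": [0, 0, -0.9], "turn": [0, 0, 0], "claw": 1}]}}

```text
time_s: 5.08
ee_pos: [0.5395, -0.3019, 0.2178]
ee_rot: [-0.0, 0.847, -0.532, 0.0]
force: [0.8, -0.3, -0.3]
grip_width: 0.27
```

Request:
{"op": "servo_tool", "data": {"motion": [{"linear": [0, 0, 0], "turn": [0, 0, 0], "claw": 1}, {"linear": [0, 0, 0], "turn": [0, 0, 0], "claw": 1}]}}

```text
time_s: 5.32
ee_pos: [0.5392, -0.3018, 0.2156]
ee_rot: [0.0, 0.847, -0.532, -0.0]
force: [-0.6, 0.4, -0.9]
grip_width: 0.272
```

Run:
```python
from h import *
st=status.state(); p=cams.snapshot('side'); t=np.array(st['ee_pos']); f=t-[0,0,.057]
print(t,proj(p,[f,f+[0,0,.12]]))
im=p['pixels'][:,:,::-1].copy(); uv=proj(p,[f,f+[0,0,.12]])
for u in uv: cv2.circle(im,np.int32(u),2,(0,255,0),-1)
u=np.int32(uv.mean(0)); x=max(0,u[0]-80);y=max(0,u[1]-75)
cv2.imwrite('pics/s1.png',cv2.resize(im[y:y+150,x:x+160],None,fx=4,fy=4)); print(x,y)
```

```text
[ 0.53920966 -0.30180985  0.21558787] [[322.36298889  97.42954329]
 [321.89588058  51.68820395]]
242 0
```

View pics/s1.png

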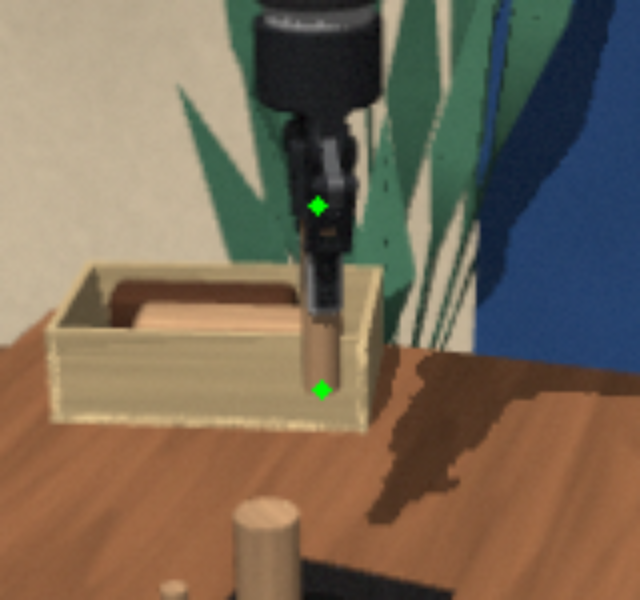

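The side view shows the rod upright in the jaws, its foot where I predicted (zoomed 321,390). Moving over to the wide hole.

Request:
{"op": "servo_tool", "data": {"motion": [{"linear": [-0.48, -0.26, 0], "turn": [0, 0, 0], "claw": 1}, {"linear": [-0.96, -0.52, 0], "turn": [0, 0, 0], "claw": 1}, {"linear": [-0.96, -0.52, 0], "turn": [0, 0, 0], "claw": 1}, {"linear": [-0.96, -0.52, 0], "turn": [0, 0, 0], "claw": 1}, {"linear": [-0.96, -0.52, 0], "turn": [0, 0, 0], "claw": 1}]}}

```text
time_s: 6.0
ee_pos: [0.5482, -0.1023, 0.2149]
ee_rot: [0.0, 0.847, -0.531, -0.001]
force: [0.9, 0.5, -0.6]
grip_width: 0.269
```

Request:
{"op": "servo_tool", "data": {"motion": [{"linear": [-0.96, -0.52, 0], "turn": [0, 0, 0], "claw": 1}, {"linear": [-0.96, -0.52, 0], "turn": [0, 0, 0], "claw": 1}, {"linear": [-0.96, -0.52, 0], "turn": [0, 0, 0], "claw": 1}, {"linear": [-0.96, -0.52, 0], "turn": [0, 0, 0], "claw": 1}, {"linear": [-0.96, -0.52, 0], "turn": [0, 0, 0], "claw": 1}]}}

```text
time_s: 6.62
ee_pos: [0.558, 0.1153, 0.2149]
ee_rot: [0.0, 0.847, -0.531, -0.001]
force: [0.4, -0.4, -0.8]
grip_width: 0.266
```

Request:
{"op": "servo_tool", "data": {"motion": [{"linear": [-0.48, -0.26, 0], "turn": [0, 0, 0], "claw": 1}, {"linear": [0, 0, 0], "turn": [0, 0, 0], "claw": 1}, {"linear": [0, 0, 0], "turn": [0, 0, 0], "claw": 1}]}}

```text
time_s: 7.0
ee_pos: [0.5598, 0.1335, 0.2151]
ee_rot: [0.001, 0.847, -0.532, -0.0]
force: [0.8, -0.2, -0.7]
grip_width: 0.269
```

```bash
python3 - <<'E'
from h import *
st=status.state(); print(st['ee_pos'],st['ee_rot'],st['joints'])
Rm=R.from_quat(np.roll(st['ee_rot'],-1)).as_matrix()
for q in [(.5615,.178),(.5445,.116)]: print((Rm.T@(np.array([*q,0.06])-st['ee_pos'])/.04).round(2))
E
python3 w.py w3.png 0.539 -0.302
```

```text
[0.55979975 0.13347549 0.21513162] [ 7.58755572e-04  8.46625277e-01 -5.32188882e-01 -2.42729763e-04] [-0.1171911   0.34778791 -0.28268703  1.79941143  0.11297344  1.01157014
 -1.56639982]
[-0.99 -0.53  3.88]
[0.23 0.53 3.88]
7.0 [0.5598 0.1335 0.2151] tool x [ 0.434 -0.901  0.   ] z [-0.001 -0.001 -1.   ] grip 0.26937055959751466 F [ 0.8 -0.2 -0.7]
cam [0.636 0.17  0.357]
rod 0.84 [0.5706 0.138  0.2615]
```

View pics/w3.png

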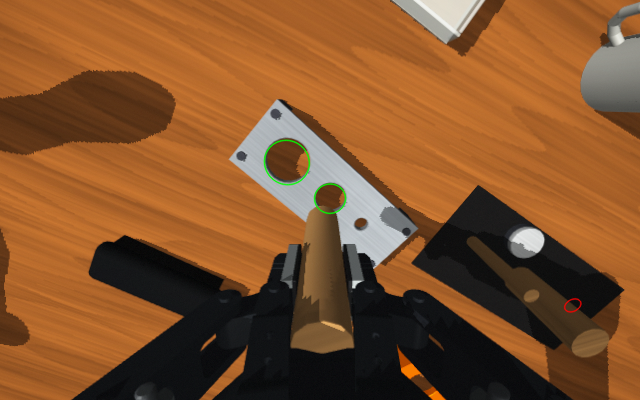

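Both holes match their rings in the wrist view: wide (287,160), middle (330,198). I'll finish the traverse and start down.

Request:
{"op": "servo_tool", "data": {"motion": [{"linear": [-0.5, -0.27, 0], "turn": [0, 0, 0], "claw": 1}, {"linear": [-0.49, -0.26, 0.4], "turn": [0, 0, 0], "claw": 1}, {"linear": [0, 0, 0.8], "turn": [0, 0, 0], "claw": 1}, {"linear": [0, 0, 0.5], "turn": [0, 0, 0], "claw": 1}, {"linear": [0, 0, 0], "turn": [0, 0, 0], "claw": 1}]}}

```text
time_s: 7.72
ee_pos: [0.5614, 0.1774, 0.1462]
ee_rot: [0.002, 0.846, -0.533, -0.001]
force: [0.2, -0.7, -0.1]
grip_width: 0.272
```

Request:
{"op": "servo_tool", "data": {"motion": [{"linear": [0, 0, 0], "turn": [0, 0, 0], "claw": 1}]}}

```text
time_s: 7.85
ee_pos: [0.5631, 0.1786, 0.1486]
ee_rot: [-0.0, 0.846, -0.533, 0.0]
force: [-0.6, 0.1, -0.6]
grip_width: 0.267
```

```bash
cat > g.py <<'E'
from h import *
st=status.state(); print(np.round(st['ee_pos'],4))
Rm=R.from_quat(np.roll(st['ee_rot'],-1)).as_matrix()
for q in [(.5615,.178),(.5445,.116)]: print((Rm.T@(np.array([*q,0.06])-st['ee_pos'])/.04).round(2))
E
python3 g.py
```

```text
[0.5631 0.1786 0.1486]
[-0.    0.04  2.22]
[1.21 1.1  2.21]
```

Request:
{"op": "servo_tool", "data": {"motion": [{"linear": [0, 0.02, 0.6], "turn": [0, 0, 0], "claw": 1}, {"linear": [0, 0, 0.6], "turn": [0, 0, 0], "claw": 1}, {"linear": [0, 0, 0.6], "turn": [0, 0, 0], "claw": 1}, {"linear": [0, 0, 0.35], "turn": [0, 0, 0], "claw": 1}, {"linear": [0, 0, 0], "turn": [0, 0, 0], "claw": 1}]}}

```text
time_s: 8.48
ee_pos: [0.5616, 0.1786, 0.0616]
ee_rot: [0.0, 0.847, -0.532, -0.0]
force: [-0.8, 0.2, 0.0]
grip_width: 0.273
```

Request:
{"op": "servo_tool", "data": {"motion": [{"linear": [0, 0, 0], "turn": [0, 0, 0], "claw": 1}, {"linear": [0, 0, 0], "turn": [0, 0, 0], "claw": 1}]}}

```text
time_s: 8.72
ee_pos: [0.5624, 0.179, 0.0628]
ee_rot: [-0.001, 0.847, -0.532, 0.001]
force: [-0.7, 0.3, -0.4]
grip_width: 0.269
```

```bash
python3 g.py
python3 - <<'E'
from h import *
p=cams.snapshot('side'); im=p['pixels'][:,:,::-1]; cv2.imwrite('pics/s2.png',cv2.resize(im[150:300,180:340],None,fx=4,fy=4))
E
```

```text
[0.5624 0.179  0.0628]
[0.01 0.03 0.07]
[1.23 1.09 0.07]
```

View pics/s2.png

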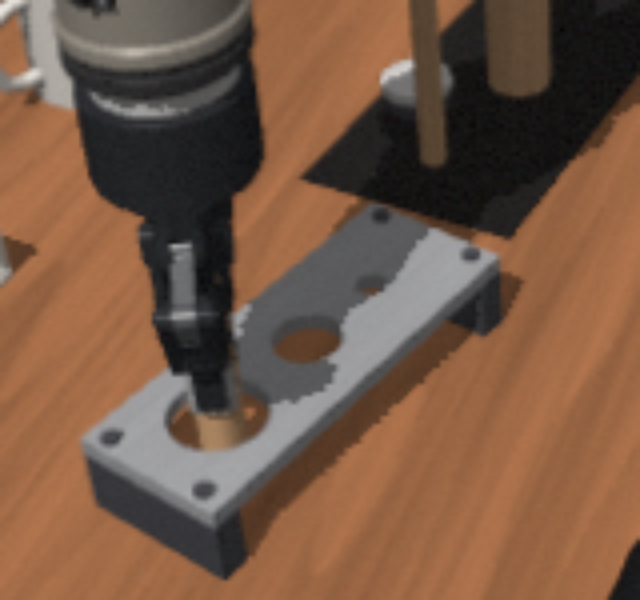

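The rod is through the wide hole (zoomed 215,420) with its foot about 5 mm above the desk. I'll lower a touch more, then draw it out.

Request:
{"op": "servo_tool", "data": {"motion": [{"linear": [0, 0, 0.05], "turn": [0, 0, 0], "claw": 1}, {"linear": [0, 0, 0], "turn": [0, 0, 0], "claw": 1}, {"linear": [0, 0, 0], "turn": [0, 0, 0], "claw": 1}]}}

```text
time_s: 9.15
ee_pos: [0.5616, 0.1788, 0.0597]
ee_rot: [0.0, 0.847, -0.532, -0.0]
force: [0.5, 0.2, -0.5]
grip_width: 0.27
```

Request:
{"op": "servo_tool", "data": {"motion": [{"linear": [0, 0, -0.5], "turn": [0, 0, 0], "claw": 1}, {"linear": [0, 0, -0.7], "turn": [0, 0, 0], "claw": 1}, {"linear": [0, 0, -0.7], "turn": [0, 0, 0], "claw": 1}, {"linear": [0, 0, 0], "turn": [0, 0, 0], "claw": 1}, {"linear": [0, 0, 0], "turn": [0, 0, 0], "claw": 1}]}}

```text
time_s: 9.78
ee_pos: [0.5615, 0.1787, 0.136]
ee_rot: [-0.0, 0.847, -0.532, 0.0]
force: [0.6, 0.2, -1.5]
grip_width: 0.268
```

Request:
{"op": "servo_tool", "data": {"motion": [{"linear": [0.41, 0.37, 0], "turn": [0, 0, 0], "claw": 1}, {"linear": [0.41, 0.36, 0], "turn": [0, 0, 0], "claw": 1}, {"linear": [0.41, 0.36, 0], "turn": [0, 0, 0], "claw": 1}, {"linear": [0, 0, 0], "turn": [0, 0, 0], "claw": 1}, {"linear": [0, 0, 0], "turn": [0, 0, 0], "claw": 1}]}}

```text
time_s: 10.4
ee_pos: [0.5439, 0.1157, 0.1359]
ee_rot: [-0.0, 0.847, -0.532, 0.0]
force: [0.4, -0.1, 0.6]
grip_width: 0.271
```

```bash
python3 g.py; python3 w.py w4.png 0.539 -0.302
```

```text
[0.5439 0.1157 0.1359]
[-1.21 -1.07  1.9 ]
[ 0.   -0.01  1.9 ]
10.4 [0.5439 0.1157 0.1359] tool x [ 0.434 -0.901 -0.   ] z [ 0.001  0.001 -1.   ] grip 0.271336074341511 F [ 0.4 -0.1  0.6]
cam [0.619 0.152 0.278]
rod 0.86 [0.5593 0.1189 0.184 ]
```

View pics/w4.png

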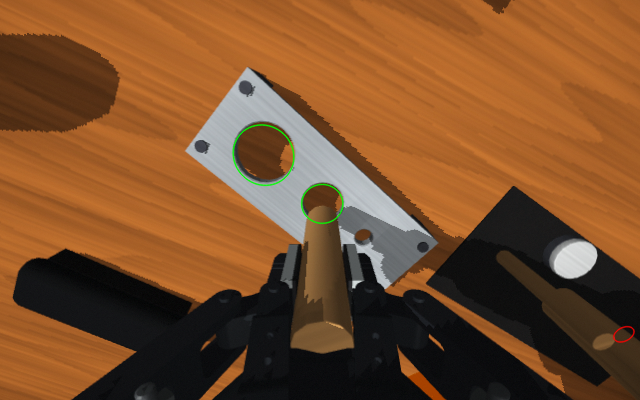

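Ring and middle hole agree within about 1 mm. Lowering into the middle hole.

Request:
{"op": "servo_tool", "data": {"motion": [{"linear": [0, 0, 0.5], "turn": [0, 0, 0], "claw": 1}, {"linear": [0, 0, 0.5], "turn": [0, 0, 0], "claw": 1}, {"linear": [0, 0, 0.5], "turn": [0, 0, 0], "claw": 1}, {"linear": [0, 0, 0.35], "turn": [0, 0, 0], "claw": 1}, {"linear": [0, 0, 0], "turn": [0, 0, 0], "claw": 1}]}}

```text
time_s: 11.12
ee_pos: [0.5431, 0.1159, 0.0608]
ee_rot: [0.001, 0.847, -0.532, -0.001]
force: [1.1, -0.3, 0.3]
grip_width: 0.269
```

Request:
{"op": "servo_tool", "data": {"motion": [{"linear": [0, 0, 0.06], "turn": [0, 0, 0], "claw": 1}, {"linear": [0, 0, 0], "turn": [0, 0, 0], "claw": 1}, {"linear": [0, 0, 0], "turn": [0, 0, 0], "claw": 1}]}}

```text
time_s: 11.5
ee_pos: [0.5441, 0.1156, 0.0598]
ee_rot: [-0.0, 0.847, -0.532, 0.0]
force: [-0.1, -0.7, -0.5]
grip_width: 0.271
```

Request:
{"op": "servo_tool", "data": {"motion": [{"linear": [0, 0, 0.04], "turn": [0, 0, 0], "claw": 1}, {"linear": [0, 0, 0], "turn": [0, 0, 0], "claw": 1}, {"linear": [0, 0, 0], "turn": [0, 0, 0], "claw": 1}]}}

```text
time_s: 11.88
ee_pos: [0.5437, 0.1155, 0.0577]
ee_rot: [0.0, 0.847, -0.532, 0.0]
force: [-0.2, -0.0, 0.2]
grip_width: 0.276
```

Request:
{"op": "servo_tool", "data": {"motion": [{"linear": [0, 0, 0.025], "turn": [0, 0, 0], "claw": 1}, {"linear": [0, 0, 0], "turn": [0, 0, 0], "claw": 1}, {"linear": [0, 0, 0], "turn": [0, 0, 0], "claw": 1}]}}

```text
time_s: 12.25
ee_pos: [0.544, 0.1156, 0.0569]
ee_rot: [-0.0, 0.847, -0.532, 0.0]
force: [-0.0, -0.4, 2.6]
grip_width: 0.276
```

Light contact (2.6 N): the foot is on the desk. Releasing gradually.

Request:
{"op": "servo_tool", "data": {"grip_force": 20, "motion": [{"linear": [0, 0, 0], "turn": [0, 0, 0], "claw": 0.4}, {"linear": [0, 0, 0], "turn": [0, 0, 0], "claw": 0.3}, {"linear": [0, 0, 0], "turn": [0, 0, 0], "claw": 0.1}, {"linear": [0, 0, 0], "turn": [0, 0, 0], "claw": -0.2}, {"linear": [0, 0, 0], "turn": [0, 0, 0], "claw": -0.2}]}}

```text
time_s: 12.88
ee_pos: [0.5437, 0.1155, 0.0567]
ee_rot: [0.0, 0.847, -0.532, -0.0]
force: [0.3, -0.1, 0.4]
grip_width: 0.597
```

Request:
{"op": "servo_tool", "data": {"motion": [{"linear": [0, 0, 0], "turn": [0, 0, 0], "claw": -0.2}, {"linear": [0, 0, -0.2], "turn": [0, 0, 0], "claw": -0.2}, {"linear": [0, 0, -0.5], "turn": [0, 0, 0], "claw": -0.2}, {"linear": [0, 0, -0.7], "turn": [0, 0, 0], "claw": -0.2}, {"linear": [0, 0, -0.8], "turn": [0, 0, 0], "claw": -0.2}]}}

```text
time_s: 13.5
ee_pos: [0.5435, 0.1155, 0.1459]
ee_rot: [0.0, 0.847, -0.532, -0.0]
force: [-0.0, -0.5, -0.8]
grip_width: 0.599
```

Request:
{"op": "servo_tool", "data": {"motion": [{"linear": [0, 0, -0.8], "turn": [0, 0, 0], "claw": -0.2}, {"linear": [0, 0, -0.8], "turn": [0, 0, 0], "claw": -0.2}, {"linear": [0, 0, 0], "turn": [0, 0, 0], "claw": -0.2}, {"linear": [0, 0, 0], "turn": [0, 0, 0], "claw": -0.2}]}}

```text
time_s: 14.0
ee_pos: [0.5434, 0.1154, 0.2086]
ee_rot: [0.0, 0.847, -0.532, -0.0]
force: [0.8, 0.1, 0.1]
grip_width: 0.6
```

Run:
```python
from h import *
print(status.state()['ee_pos'])
p=cams.snapshot('side'); im=p['pixels'][:,:,::-1].copy()
a=np.linspace(0,6.28,40)
for z in (.12,.045): cv2.polylines(im,[np.int32(proj(p,np.c_[.544+.012*np.cos(a),.1156+.012*np.sin(a),0*a+z])*16)],True,(0,255,0),1,cv2.LINE_AA,4)
cv2.imwrite('pics/s3.png',cv2.resize(im[150:300,180:340],None,fx=4,fy=4))
```

```text
[0.54337869 0.11537532 0.20856436]
```

View pics/s3.png

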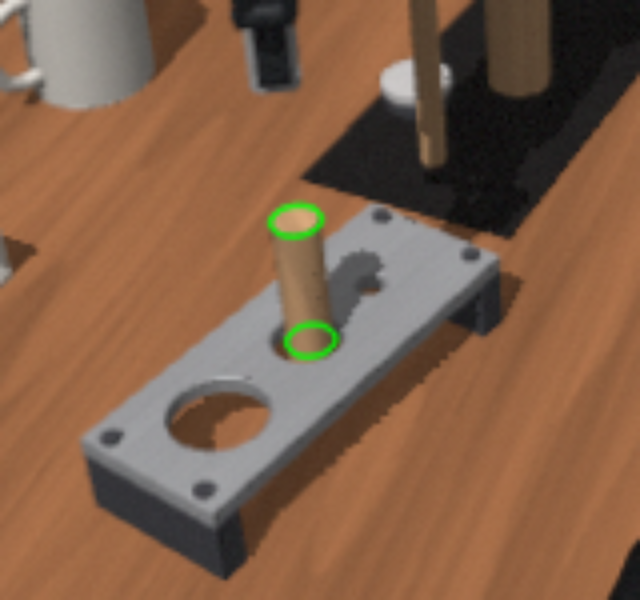

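The rod stands upright in the middle hole: its top at zoomed (297,220) and the plate-level ring at (311,341) match the model of an upright rod. The gripper is clear, so I'm handing in.

```bash
python3 -c "
from workcell import order; print(order.close_job())"
```

```text
the job is handed in; nothing more can be done
None
```

I gauged the 24 mm rod as asked and handed the job in; the clock read 14.0 s after the last move.

- **Wide hole:** I gripped the rod on the mat, carried it upright to the steel gauge and pushed it through the widest hole. Its foot came to about 3 mm above the desk. I then drew it fully out.
- **Middle hole:** I lowered it through the 36 mm hole until the foot just touched the desk (2.6 N), let go gradually and backed the gripper away upwards.
- **Last checks:** In the final side picture the rod stands upright in the middle hole, its outline matching an upright rod at that spot. The gripper was about 90 mm above its top. The largest force reading I saw was about 4 N, while gripping the rod.
- **Disagreements:** None of note. TCP position readings wandered by 1–2 mm, and the overlaid hole outlines were within about 1 mm.

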